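# Inspect a washed flask over the viewing panel

## Task

Pick up the smaller of the two conical glass flasks, hold it clear above the middle of the flat white viewing panel and tilt it to about 40 degrees from upright, keeping it there for two seconds so its base can be inspected. Bring it upright again in the air, then stand it in the middle of the round cork mat without dropping it, and let go. Leave the larger flask alone.

Things in the scene. Friction and masses are not known exactly. Their poses are not given: they have to be found in the camera images.
- flask: The smaller conical flask: open, clear glass, about 0.1 kg, 112 mm high. Base 64 mm in diameter, upright for the lowest 12 mm, then a cone narrowing to a straight round neck 28 mm in diameter that runs from 78 to 112 mm above the base (a 2 mm rolled rim, look only, at the top). Wall 3 mm. It stands upright and loose on the bench. Origin: centre of the underside; z points up along the axis out of the mouth. It may be tilted in any direction.
- flask_neck (a point): Point on the axis of the smaller flask, 94 mm above its underside, at the middle of the straight neck, a good place to grip from above (28 mm across any way). Axes as the flask.
- flask_middle (a point): Point on the axis of the smaller flask, 55 mm above its underside. Axes as the flask.
- panel: Flat viewing panel fixed to the bench: white face in a grey frame, 140 mm (its x) by 200 mm (its y), 14 mm thick. Origin: centre of the underside, on the bench; z up, its face 14 mm above it. It is turned a little about the vertical.
- mat: Round cork mat fixed to the bench, 110 mm in diameter, 6 mm thick. Origin: centre of the underside, on the bench; z up.
- big_flask: The larger conical flask, not to be moved: the same glass and shape, 155 mm high, base 86 mm in diameter, neck 36 mm in diameter. Loose, upright. Origin: centre of the underside; z up.
Not all that is in view belongs to the job. What is shaped like the flask but green is not meant.

How it is judged:
On the way, in this order (a step that is already met when the one before it is completed fails the run):
1. the smaller flask is held clear above the middle of the panel, tilted 28 to 52 degrees, for 1.5 s (angle between flask's own z axis and vertical between 0.489 and 0.908 rad and horizontal distance between flask_middle and panel below 0.09 m and height (world z) of flask_middle above 0.075 m and contact force between flask and panel below 0.05 N and contact force between flask and the fingers above 0.2 N), for 1.5 s.
2. it is brought upright again (within 12 degrees) in the air, its underside 25 mm or more above the bench (angle between flask's own z axis and vertical below 0.21 rad and height (world z) of flask above 0.025 m and contact force between flask and the fingers above 0.2 N), for 0.1 s.
At the end, for the whole second after the job is handed in: The smaller flask stands upright (within 6 degrees) and still on the cork mat, its centre within 20 mm of the mat's centre; the larger flask is within 20 mm of where it was (horizontal distance between flask and mat below 0.02 m and z of flask in the frame of mat between 0.002 and 0.012 m and angle between flask's own z axis and vertical below 0.1 rad and linear speed of flask below 0.02 m/s and distance of big_flask from where it was at the start of the episode below 0.02 m); the robot touches nothing.
It fails at once if the larger flask is pushed more than 20 mm or tipped over (distance of big_flask from where it was at the start of the episode above 0.02 m or angle between big_flask's own z axis and vertical above 0.35 rad).
It fails at once if the smaller flask is knocked over or tilted far past the angle (more than 70 degrees) (angle between flask's own z axis and vertical above 1.22 rad).
It fails at once if the smaller flask is dropped: falling at more than 0.45 m/s (about 10 mm) with no finger on it (linear speed of flask above 0.45 m/s and contact force between flask and the fingers below 0.01 N).
It also fails if it takes over 54 s, if anything falls off the work surface, if the arm or the gripper's body presses on something with over 40 N, if the wrist force passes 120 N, or if a joint passes its speed limit or range.

## Robot

A 6-joint arm with a two-finger parallel gripper is mounted at the origin on the work surface. World frame = base frame: x ahead of the robot, y to its left, z up, the work surface at z = 0. Lengths are in m, angles in rad, forces in N, time in s.
With the tool pointing down it reaches from about 0.35 to 0.95 m from the base axis. Payload 17.4 kg.
Tool frame: the origin (TCP) lies midway between the tips of the shut fingers; the grasp point (between the pads) lies env.hold_point_z behind it (env.hold_point_z is the distance from the TCP to the grasp point, in m); z points along the fingers, y is the direction in which the jaws open and shut (so a half turn about z gives the same grasp; the last joint's range is limited). The gripper opens to 93 mm and grips with 3 to 60 N. Pads are 15 mm wide; open, the fingers measure 128 mm over their backs; the gripper's body (75 mm by 188 mm) begins 65 mm behind the grasp point.
Start: joints at [1.263, 0.116, 1.442, -0, 1.584, -0.038], TCP at [0.18, 0.651, 0.219] pointing down, gripper open.
Joint ranges: [-2.83, 2.83], [-0.83, 2.19], [0.07, 2.5], [-1.14, 4.28], [0.01, 3], [-2.97, 2.97]. Speed limits (rad/s): [1.89, 1.89, 2.22, 3.14, 3.14, 3.14].

## Interface

Orientations are given as a rotation vector (axis times angle).
In Python, from bench import env gives the robot as it stands.
- The arm moves only by the shell command python3 -m handwheel 'ROWS' [FORCE]. ROWS is JSON, a list of rows, each an object with "translation": the shift along the tool's x, y, z in mm, a list of three; "rot": the turn, a rotation vector about the tool's x, y, z in rad, a list of three; "fingers": the finger opening in mm, from 0 to 93. In form: [{"translation": [x, y, z], "rot": [wx, wy, wz], "fingers": fingers}, ...]. A call has 1 to 5 rows; each row shifts and turns the commanded pose from where the row before left it, along the tool's axes as they then stand; what a row does not reach is not made up. A row lasts 1/10 s, in which the tool goes at most 50 mm and 8.59 degrees, less where a joint would pass 70% of its speed; a pose out of reach is approached as far as the arm can. A call is refused whole if a number of a shift passes 50 or a number of a turn 0.15, either way. A call with a gripper value outside its range is refused whole. The fingers move at their own pace and stop on an object; FORCE is the grip in N (left out, the last holds). Time passes only in rows, so rows that do not move let the fingers close. It gives the time, the measured TCP pose, the force and the opening at its end, in the units of the state.
- env.get_obs(): the state, without advancing time (a new reading comes with each control period).
- env.read_camera(name): name is "scene" or "top"; returns a dict with "pixels" (480x640x3 uint8, red, green, blue), "K" (3x3 intrinsics, pixels), "dist_coeffs" ([k1, k2, p1, p2, k3] as OpenCV has them; the pictures are not rectified), "pose" (4x4, takes a point from camera to world coordinates). Camera axes: x right, y down, z forward; pixel columns grow to the right and rows downward; lengths in m; the calibration is good to about 2 mm. A picture is of the moment at which its call begins. There is no depth.
- env.finish_job(): hands the job in, once; it reports no verdict.
Trained networks look in the newest picture that a camera, given by its name, has taken for a name from the list of things; names that differ only in an ending like _2 or _b are one class to them, and where a whole thing is asked for, a point or a joint stands for the part that bears it (a point fixed in the world has none). Each returns a list of dicts, best first, with "p" (0 to 1); they miss things now and then, are a little off and sometimes report something else, mostly with a low value. They report only what shows in the picture. A call takes as long as a camera call. They do not tell look-alikes from the thing itself.
- env.cut_out(query, camera): "region" (480x640 bool, what is visible of it) and "pixel" ([column, row] in pixels, amid what is visible of it).
The state is a dict: "clock": time; "joints": joint angles; "joint_velocities": joint speeds; "tau": joint torques, N m; "ee_pos": TCP position; "ee_rot": TCP orientation; "force": force on the tool from outside, world axes, zero at the start; "ft_torque": the same for the moment, N m; "opening": finger opening in m.
Only numpy, scipy, OpenCV 4.12 (cv2) and the standard library are available. Lean on these libraries where they do the work, as an engineer would, in place of code of your own. Each camera call takes 0.05 s, during which the arm holds its last target.

## Working session

There is one attempt and no reset: what is moved stays moved. The work goes in short steps, Python scripts to look and compute and a shell command to move; the robot and the scene stay as the last step left them, time stands still between calls to the robot, and variables do not carry over. Pictures are saved under pics/ and viewed, and the job is handed in when it is done.

```bash
ls; mkdir -p pics; python3 - <<'E'
from bench import env
import cv2,json
o=env.get_obs(); print({k:(v if not hasattr(v,'round') else v) for k,v in o.items()}); print(env.hold_point_z)
for c in("scene","top"):
    r=env.read_camera(c); cv2.imwrite(f"pics/{c}0.png",r["pixels"][:,:,::-1])
    print(c,r["K"],r["dist_coeffs"],r["pose"])
    for q in("flask","big_flask","panel","mat","flask_neck"):
        for d in env.cut_out(q,c): 
            m=d["region"]; ys,xs=m.nonzero(); print(q,round(d["p"],2),d["pixel"],m.sum(),xs.min(),xs.max(),ys.min(),ys.max())
E
```

```text
pics
{'clock': 0.0, 'joints': array([ 1.26319174e+00,  1.16487399e-01,  1.44230357e+00,  1.11075597e-06,
        1.58399379e+00, -3.77836724e-02]), 'joint_velocities': array([-0.00021314, -0.00030923, -0.00051096,  0.00080588,  0.00118495,
        0.00097322]), 'tau': array([-4.87759371e-05, -7.21229839e+01, -6.22640061e+01,  7.80054415e-02,
        2.35149561e-02, -1.09224131e-04]), 'ee_pos': array([0.17985892, 0.65037062, 0.21788044]), 'ee_rot': array([-4.22521386e-01, -3.11284159e+00,  1.84428329e-03]), 'force': array([-0.14385371, -0.12136802,  0.18622858]), 'ft_torque': array([0.00508345, 0.00787869, 0.03877117]), 'opening': 0.09272274625406204}
0.0188
scene [[480.53467564   0.         320.81815567]
 [  0.         480.53467564 240.80901284]
 [  0.           0.           1.        ]] [-0.07166778  0.          0.          0.          0.        ] [[ 0.83282544  0.3901224  -0.3926911   0.90689308]
 [ 0.55309982 -0.55835038  0.61832471 -0.59140301]
 [ 0.0219631  -0.73215393 -0.68078502  0.76459921]
 [ 0.          0.          0.          1.        ]]
flask 0.72 [187.1, 371.2] 1569 169
[... 546 characters left out ...]
926764  0.          0.          0.          0.        ] [[-0.00971477 -0.98896095  0.14785755  0.33856161]
 [-0.9998753   0.01144832  0.01087788 -0.01605968]
 [-0.01245052 -0.14773343 -0.98894884  1.17683052]
 [ 0.          0.          0.          1.        ]]
flask 0.68 [457.9, 301.4] 787 440 476 288 316
flask 0.67 [458.7, 253.1] 733 446 480 240 267
flask 0.55 [465.3, 196.4] 815 452 486 182 214
big_flask 0.93 [318.8, 274.2] 1176 297 334 254 292
big_flask 0.33 [189.0, 230.1] 1725 166 212 207 254
panel 0.75 [309.2, 178.3] 5248 262 352 145 209
flask_neck 0.84 [458.5, 304.7] 768 440 476 288 316
flask_neck 0.82 [463.4, 249.4] 826 445 482 239 267
flask_neck 0.63 [467.8, 198.8] 755 452 486 183 214
```

View pics/scene0.png

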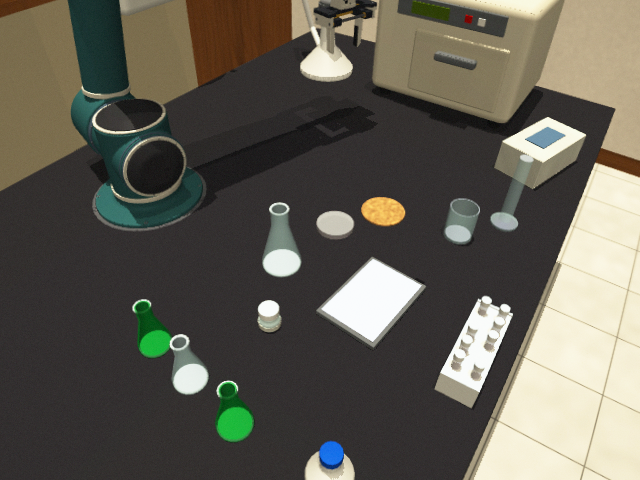

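View pics/top0.png

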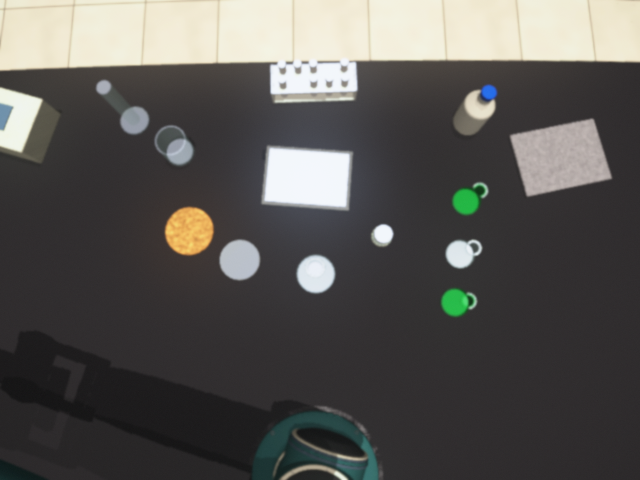

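The clear flask (top camera base at 460,254; scene 189,378) stands between two green look-alikes. The big flask is at top 316,273, the panel at 308,178 and the cork mat at 189,231. The grey disc at 239,260 isn't part of the job.

```bash
cat > h.py <<'E'
import numpy as np,cv2
from bench import env
def ray(r,px,z):
    u=cv2.undistortPoints(np.array([[px]],float),r["K"],r["dist_coeffs"])[0,0]
    T=np.array(r["pose"]);d=T[:3,:3]@[u[0],u[1],1];o=T[:3,3]
    return (o+d*(z-o[2])/d[2])
def proj(r,P):
    T=np.linalg.inv(np.array(r["pose"]));rv=cv2.Rodrigues(T[:3,:3])[0]
    return cv2.projectPoints(np.array(P,float).reshape(-1,1,3),rv,T[:3,3],r["K"],r["dist_coeffs"])[0][:,0]
def circ(c,rad,z,n=60):
    a=np.linspace(0,2*np.pi,n);return np.c_[c[0]+rad*np.cos(a),c[1]+rad*np.sin(a),0*a+z]
E
python3 - <<'E'
from h import *
S={}
for c in("scene","top"):
    r=env.read_camera(c);S[c]=r;im=r["pixels"]
    hsv=cv2.cvtColor(im,cv2.COLOR_RGB2HSV)
    orange=((hsv[...,0]<28)&(hsv[...,1]>140)&(hsv[...,2]>130)).astype(np.uint8)
    n,l,st,ce=cv2.connectedComponentsWithStats(orange);i=1+st[1:,4].argmax()
    print(c,"mat",st[i],ray(r,ce[i],0.006).round(4))
    for q in("panel",):
        for d in env.cut_out(q,c)[:1]:
            m=d["region"].astype(np.uint8);cs=max(cv2.findContours(m,0,1)[0],key=cv2.contourArea)
            W=np.array([ray(r,p,0.014)[:2] for p in cs[:,0].astype(float)]).astype(np.float32)
            print("panel",cv2.minAreaRect(W*1000))
    white=((hsv[...,1]<60)&(hsv[...,2]>150)).astype(np.uint8)
    n,l,st,ce=cv2.connectedComponentsWithStats(white)
    for i in range(1,n):
        if 300<st[i,4]<3000: print(st[i],ce[i].round(1),ray(r,ce[i],0.003)[:2].round(3))
    px=dict(scene=[(180,343),(279.5,210),(189,378)],top=[(474,248),(316,268),(459.5,254)])[c]
    for p,z in zip(px,(0.112,0.155,0.005)): print(p,ray(r,p,z).round(4))
E
```

```text
scene mat [361 197  44  29 986] [0.5354 0.2779 0.006 ]
panel ((655.3115234375, 8.125946044921875), (213.5987091064453, 145.15939331054688), 85.57127380371094)
[ 300    0   53   81 1680] [324.   57.4] [-0.122  1.011]
[465   0  87  15 727] [516.6   4.9] [0.298 2.282]
[ 503  117   83   46 1649] [543.1 140.3] [0.784 0.887]
[317 211  37  24 713] [334.8 222.6] [0.46  0.174]
[491 213  27  17 344] [504.  220.6] [0.802 0.424]
[446 225  25  17 340] [457.6 232.8] [0.722 0.313]
[263 248  38  29 828] [281.3 262.2] [ 0.434 -0.008]
[258 300  23  29 520] [268.3 314.3] [ 0.501 -0.139]
[173 363  35  31 847] [190.1 378.2] [ 0.475 -0.333]
[305 452  50  28 822] [328.4 470. ] [ 0.767 -0.329]
(180, 343) [ 0.4777 -0.3327  0.112 ]
(279.5, 210) [ 0.4376 -0.0097  0.155 ]
(189, 378) [ 0.4747 -0.3347  0.005 ]
top mat [ 165  207   49   48 1811] [0.5352 0.2828 0.006 ]
panel ((655.0469360351562, 16.657569885253906), (209.45152282714844, 142.37989807128906), 84.2005615234375)
[   0   88   43   65 1761] [ 17.8 118.4] [0.818 0.715]
[464  90  31  30 560] [478.  106.6] [ 0.826 -0.394]
[122 108  26  25 506] [134.3 120.1] [0.805 0.423]
[167 139  25  25 471] [179.2 151.3] [0.725 0.312]
[372 224  21  22 351] [382.2 234.4] [ 0.522 -0.157]
[ 220  240   39   40 1218] [239.2 259.5] [0.468 0.167]
[446 240  36  28 673] [461.3 253. ] [ 0.477 -0.335]
[ 297  255   38   38 1122] [315.4 273.6] [ 0.435 -0.005]
(474, 248) [ 0.4745 -0.3321  0.112 ]
(316, 268) [ 0.4332 -0.0074  0.155 ]
(459.5, 254) [ 0.4749 -0.3301  0.005 ]
```

```bash
python3 - <<'E'
import cv2
a=cv2.imread("pics/top0.png")[170:330,420:520];b=cv2.imread("pics/scene0.png")[290:450,120:270]
a=cv2.resize(a,None,fx=3.5,fy=3.5,interpolation=2)[:, :350];b=cv2.resize(b,(450,480))
cv2.imwrite("pics/c1.png",cv2.hconcat([cv2.resize(a,(350,560))[:480],b]))
E
cat >> h.py <<'E'
from scipy.spatial.transform import Rotation as Ro
def go(target,R=None):
    "total tool-frame shift mm (with present axes) to world target TCP, and rotvec to get R"
    o=env.get_obs();C=Ro.from_rotvec(o["ee_rot"])
    s=C.inv().apply(np.array(target)-o["ee_pos"])*1000
    print("t",round(float(o["clock"]),2),"pos",o["ee_pos"].round(4),"F",o["force"].round(2),"open",round(float(o["opening"])*1000,1),"shift",s.round(1))
    print("axes x",C.as_matrix()[:,0].round(3),"y",C.as_matrix()[:,1].round(3),"z",C.as_matrix()[:,2].round(3))
    if R is None: R=Ro.from_matrix(np.diag([-1,1,-1]))
    print("rotvec to goal",(C.inv()*R).as_rotvec().round(4), "tilt", np.degrees(np.arccos(-C.as_matrix()[2,2])).round(2))
E
python3 - <<'E'
from h import *
go([0.45,0.2,0.22])
E
```

```text
t 0.8 pos [0.1799 0.6506 0.2186] F [ 0.07  0.57 -0.07] open 92.7 shift [-380.4 -362.3   -1.3]
axes x [-0.964  0.267 -0.   ] y [ 0.267  0.964 -0.   ] z [ 0. -0. -1.]
rotvec to goal [-0.      0.     -0.2698] tilt 0.0
```

View pics/c1.png

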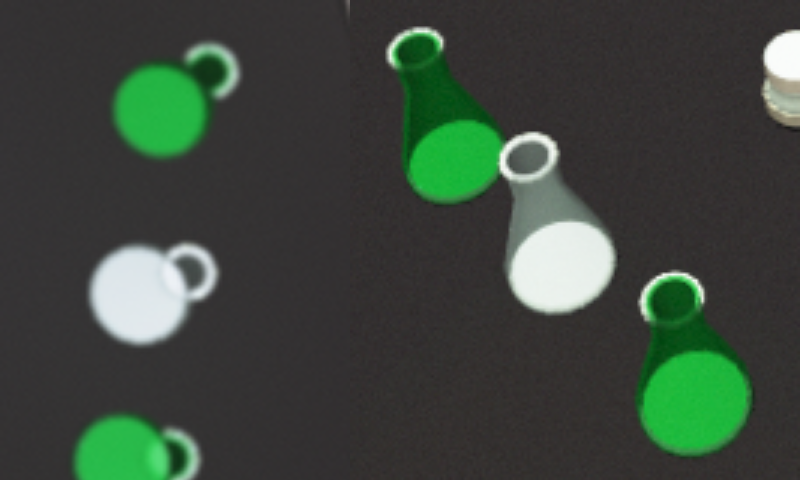

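The enlarged view confirms the clear flask is upright. Its rim centre is near scene (179,342), and both neighbours are green. First I align the wrist, then cross over.

```bash
python3 -m handwheel '[{"translation":[0,0,0],"rot":[0,0,-0.135],"fingers":93},{"translation":[0,0,0],"rot":[0,0,-0.135],"fingers":93},{"translation":[-30,-45,0],"rot":[0,0,0],"fingers":93},{"translation":[-30,-45,0],"rot":[0,0,0],"fingers":93},{"translation":[-30,-45,0],"rot":[0,0,0],"fingers":93}]' 20
python3 -m handwheel '[{"translation":[-30,-45,0],"rot":[0,0,0],"fingers":93},{"translation":[-30,-45,0],"rot":[0,0,0],"fingers":93},{"translation":[-30,-45,0],"rot":[0,0,0],"fingers":93},{"translation":[-30,-45,0],"rot":[0,0,0],"fingers":93},{"translation":[-30,-45,0],"rot":[0,0,0],"fingers":93}]'
python3 - <<'E'
from h import *
go([0.475,-0.333,0.22])
E
```

```text
clock: 1.3
ee_pos: [0.2636, 0.5244, 0.2184]
ee_rot: [-0.002, 3.142, -0.0]
force: [0.7, -0.5, 0.8]
opening: 0.0927
clock: 1.8
ee_pos: [0.4025, 0.316, 0.219]
ee_rot: [-0.001, 3.141, 0.001]
force: [1.1, 1.2, 0.0]
opening: 0.0931
t 1.8 pos [0.4025 0.316  0.219 ] F [1.05 1.16 0.03] open 93.1 shift [ -72.2 -649.    -1.3]
axes x [-1.    -0.    -0.001] y [-0.  1.  0.] z [ 0.001  0.    -1.   ]
rotvec to goal [0.0004 0.0007 0.0005] tilt 0.05
```

```bash
for i in 1 2; do :; done
python3 -m handwheel '[{"translation":[-5,-45,0],"rot":[0,0,0],"fingers":93},{"translation":[-5,-45,0],"rot":[0,0,0],"fingers":93},{"translation":[-5,-45,0],"rot":[0,0,0],"fingers":93},{"translation":[-5,-45,0],"rot":[0,0,0],"fingers":93},{"translation":[-5,-45,0],"rot":[0,0,0],"fingers":93}]'
python3 -m handwheel '[{"translation":[-5,-45,0],"rot":[0,0,0],"fingers":93},{"translation":[-5,-45,0],"rot":[0,0,0],"fingers":93},{"translation":[-5,-45,0],"rot":[0,0,0],"fingers":93},{"translation":[-5,-45,0],"rot":[0,0,0],"fingers":93},{"translation":[-5,-45,0],"rot":[0,0,0],"fingers":93}]'
python3 -m handwheel '[{"translation":[0,-45,0],"rot":[0,0,0],"fingers":93},{"translation":[0,-45,0],"rot":[0,0,0],"fingers":93},{"translation":[0,-45,0],"rot":[0,0,0],"fingers":93},{"translation":[0,0,0],"rot":[0,0,0],"fingers":93},{"translation":[0,0,0],"rot":[0,0,0],"fingers":93}]'
python3 - <<'E'
from h import *
go([0.475,-0.333,0.22])
for c in("scene","top"):
    r=env.read_camera(c);cv2.imwrite(f"pics/{c}1.png",r["pixels"][:,:,::-1])
E
```

```text
clock: 2.3
ee_pos: [0.4267, 0.0911, 0.219]
ee_rot: [-0.001, 3.141, 0.0]
force: [0.6, 0.7, 0.5]
opening: 0.093
clock: 2.8
ee_pos: [0.4517, -0.1342, 0.219]
ee_rot: [0.0, 3.141, -0.0]
force: [0.7, 0.8, 0.4]
opening: 0.0932
clock: 3.3
ee_pos: [0.4517, -0.2678, 0.2184]
ee_rot: [-0.002, -3.141, -0.001]
force: [-0.5, -0.0, 0.7]
opening: 0.093
t 3.3 pos [ 0.4517 -0.2678  0.2184] F [-0.54 -0.05  0.75] open 93.0 shift [-23.4 -65.2  -1.6]
axes x [-1.     0.002  0.   ] y [0.002 1.    0.001] z [-0.     0.001 -1.   ]
rotvec to goal [ 0.0005 -0.0005 -0.0016] tilt 0.04
```

```bash

python3 -m handwheel '[{"translation":[-8,-22,0],"rot":[0,0,0],"fingers":93},{"translation":[-8,-22,0],"rot":[0,0,0],"fingers":93},{"translation":[-8,-21,0],"rot":[0,0,0],"fingers":93},{"translation":[0,0,20],"rot":[0,0,0],"fingers":93},{"translation":[0,0,20],"rot":[0,0,0],"fingers":93}]'
python3 - <<'E'
from h import *
go([0.475,-0.333,0.076])
for c in("scene","top"):
    r=env.read_camera(c);cv2.imwrite(f"pics/{c}2.png",r["pixels"][:,:,::-1])
E
```

```text
clock: 3.9
ee_pos: [0.4767, -0.3314, 0.1786]
ee_rot: [-0.002, 3.141, -0.001]
force: [0.4, -0.4, -0.9]
opening: 0.0931
t 3.9 pos [ 0.4767 -0.3314  0.1786] F [ 0.37 -0.42 -0.94] open 93.1 shift [  1.8  -1.5 102.6]
axes x [-1.    -0.001 -0.001] y [-0.001  1.    -0.001] z [ 0.001 -0.001 -1.   ]
rotvec to goal [-0.0006  0.001   0.0015] tilt 0.07
```

View pics/scene2.png

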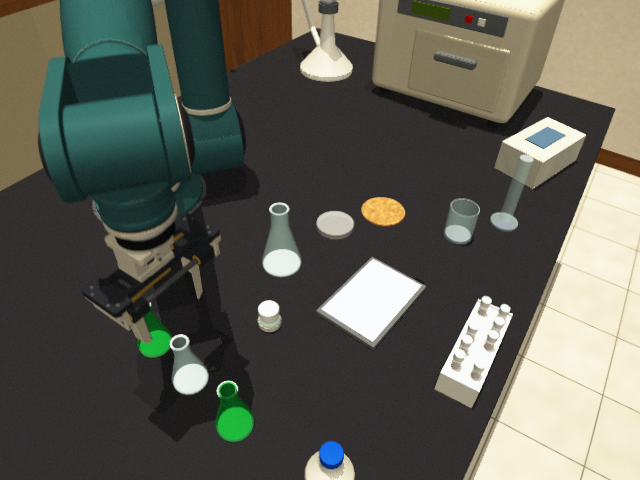

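The fingers at (140,330) and (198,295) straddle the spot above the clear flask's neck at (180,343). I'll descend.

```bash

python3 -m handwheel '[{"translation":[1.5,-1.5,25],"rot":[0,0,0],"fingers":93},{"translation":[0,0,25],"rot":[0,0,0],"fingers":93},{"translation":[0,0,25],"rot":[0,0,0],"fingers":93},{"translation":[0,0,18],"rot":[0,0,0],"fingers":93},{"translation":[0,0,9],"rot":[0,0,0],"fingers":93}]'
python3 -m handwheel '[{"translation":[0,0,0],"rot":[0,0,0],"fingers":93},{"translation":[0,0,0],"rot":[0,0,0],"fingers":45}]'
python3 - <<'E'
from h import *
go([0.475,-0.333,0.076])
for c in("scene","top"):
    r=env.read_camera(c);cv2.imwrite(f"pics/{c}3.png",r["pixels"][:,:,::-1])
a=cv2.imread("pics/scene3.png")[250:450,80:290];cv2.imwrite("pics/c3.png",cv2.resize(a,(630,600)))
E
```

```text
clock: 4.5
ee_pos: [0.4747, -0.3327, 0.0763]
ee_rot: [0.002, -3.141, -0.001]
force: [0.3, 0.2, 0.6]
opening: 0.0933
clock: 4.7
ee_pos: [0.4751, -0.3337, 0.0781]
ee_rot: [-0.001, 3.14, -0.001]
force: [-0.2, 0.3, -0.0]
opening: 0.0889
t 4.7 pos [ 0.4751 -0.3337  0.0781] F [-0.18  0.32 -0.01] open 88.9 shift [0.1 0.7 2.1]
axes x [-1.    -0.001 -0.001] y [-0.001  1.    -0.001] z [ 0.001 -0.001 -1.   ]
rotvec to goal [-0.0009  0.0011  0.0007] tilt 0.08
```

View pics/c3.png

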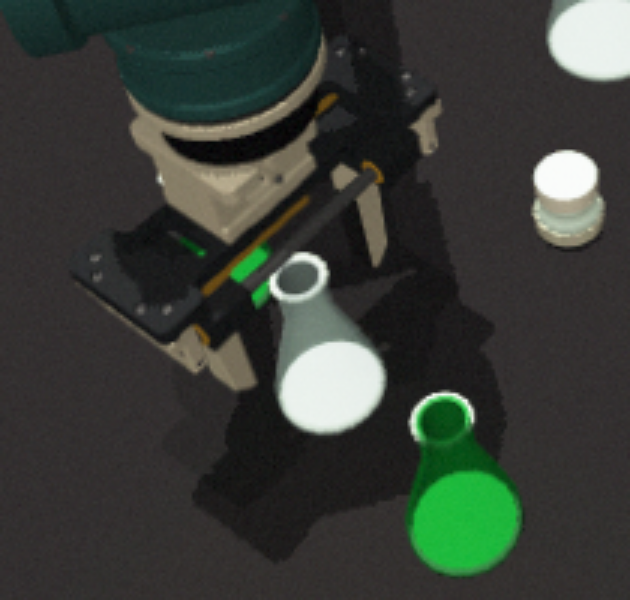

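The fingertips at crop (250,385) and (378,262) centre on the neck at about (312,315), as intended. I'll close.

```bash

python3 -m handwheel '[{"translation":[0,0,0],"rot":[0,0,0],"fingers":30},{"translation":[0,0,0],"rot":[0,0,0],"fingers":30},{"translation":[0,0,0],"rot":[0,0,0],"fingers":30},{"translation":[0,0,0],"rot":[0,0,0],"fingers":30},{"translation":[0,0,0],"rot":[0,0,0],"fingers":20}]' 20
python3 -m handwheel '[{"translation":[0,0,0],"rot":[0,0,0],"fingers":10},{"translation":[0,0,0],"rot":[0,0,0],"fingers":10},{"translation":[0,0,0],"rot":[0,0,0],"fingers":10},{"translation":[0,0,0],"rot":[0,0,0],"fingers":10},{"translation":[0,0,0],"rot":[0,0,0],"fingers":10}]' 25
```

```text
clock: 5.3
ee_pos: [0.4745, -0.3337, 0.0767]
ee_rot: [0.0, -3.142, 0.0]
force: [-0.3, -0.3, -0.2]
opening: 0.0418
clock: 5.8
ee_pos: [0.4745, -0.3337, 0.0765]
ee_rot: [0.0, -3.141, -0.0]
force: [-0.6, -0.2, -1.5]
opening: 0.0281
```

It is gripped at 28 mm, matching the neck. Lift.

```bash

python3 -m handwheel '[{"translation":[0,0,-10],"rot":[0,0,0],"fingers":10},{"translation":[0,0,-20],"rot":[0,0,0],"fingers":10},{"translation":[0,0,-30],"rot":[0,0,0],"fingers":10},{"translation":[0,0,-35],"rot":[0,0,0],"fingers":10},{"translation":[0,0,-35],"rot":[0,0,0],"fingers":10}]'
python3 -m handwheel '[{"translation":[0,0,-30],"rot":[0,0,0],"fingers":10},{"translation":[0,0,-20],"rot":[0,0,0],"fingers":10},{"translation":[0,0,-10],"rot":[0,0,0],"fingers":10},{"translation":[0,0,0],"rot":[0,0,0],"fingers":10}]'
python3 - <<'E'
from h import *
go([0.655,0.012,0.265])
r=env.read_camera("scene");cv2.imwrite("pics/scene4.png",r["pixels"][:,:,::-1])
E
```

```text
clock: 6.3
ee_pos: [0.4743, -0.3335, 0.2088]
ee_rot: [-0.0, 3.141, -0.0]
force: [0.4, 0.1, -0.3]
opening: 0.0278
clock: 6.7
ee_pos: [0.4747, -0.3338, 0.2681]
ee_rot: [-0.0, 3.14, -0.002]
force: [0.3, 0.2, -1.9]
opening: 0.0278
t 6.7 pos [ 0.4747 -0.3338  0.2681] F [ 0.27  0.21 -1.93] open 27.8 shift [-180.4  345.8    3. ]
axes x [-1.    -0.    -0.002] y [-0.     1.    -0.001] z [ 0.002 -0.001 -1.   ]
rotvec to goal [-0.0012  0.0016  0.0002] tilt 0.12
```

View pics/scene4.png

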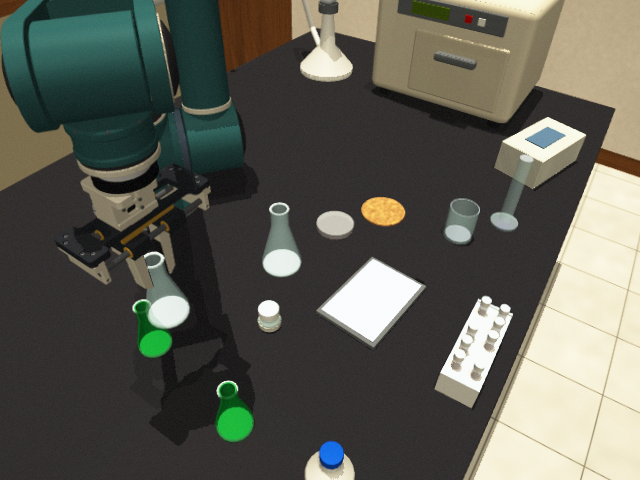

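The clear flask is lifted (scene 165,300), upright in the jaws, and the green ones haven't moved. Move it over the panel.

```bash

python3 -m handwheel '[{"translation":[-8,14,0],"rot":[0,0,0],"fingers":10},{"translation":[-14,27,0],"rot":[0,0,0],"fingers":10},{"translation":[-16,30,0],"rot":[0,0,0],"fingers":10},{"translation":[-16,30,0],"rot":[0,0,0],"fingers":10},{"translation":[-16,30,0],"rot":[0,0,0],"fingers":10}]'
python3 -m handwheel '[{"translation":[-16,30,0],"rot":[0,0,0],"fingers":10},{"translation":[-16,30,0],"rot":[0,0,0],"fingers":10},{"translation":[-16,30,0],"rot":[0,0,0],"fingers":10},{"translation":[-16,30,0],"rot":[0,0,0],"fingers":10},{"translation":[-16,30,0],"rot":[0,0,0],"fingers":10}]'
python3 -m handwheel '[{"translation":[-14,30,0],"rot":[0,0,0],"fingers":10},{"translation":[-10,23,0],"rot":[0,0,0],"fingers":10},{"translation":[-6,12,0],"rot":[0,0,0],"fingers":10},{"translation":[0,0,0],"rot":[0,0,0],"fingers":10}]'
python3 - <<'E'
from h import *
go([0.655,0.012,0.265])
# effect of tilting by +-0.7 about tool x: middle location wrt grip
o=env.get_obs();C=Ro.from_rotvec(o["ee_rot"])
for s in(.7,-.7):
    D=C*Ro.from_rotvec([s,0,0]); print(s,"middle offset from TCP",D.apply([0,0,-.0188+.039]).round(4),"base",D.apply([0,0,.075]).round(3),"body",D.apply([0,0,-.2]).round(3))
E
```

```text
clock: 7.25
ee_pos: [0.5449, -0.2005, 0.2653]
ee_rot: [0.0, -3.14, -0.001]
force: [0.5, 0.7, -1.1]
opening: 0.0281
clock: 7.75
ee_pos: [0.6246, -0.0503, 0.2652]
ee_rot: [0.001, -3.14, -0.001]
force: [1.1, -0.5, -1.0]
opening: 0.0284
clock: 8.15
ee_pos: [0.6545, 0.014, 0.2654]
ee_rot: [0.003, -3.14, -0.0]
force: [-0.3, -0.6, -0.9]
opening: 0.0279
t 8.15 pos [0.6545 0.014  0.2654] F [-0.34 -0.58 -0.89] open 27.9 shift [-0.5 -2.   0.4]
axes x [-1.    -0.002  0.002] y [-0.002  1.     0.   ] z [-0.002  0.    -1.   ]
rotvec to goal [ 0.0002 -0.0017  0.0021] tilt 0.1
0.7 middle offset from TCP [ 0.     -0.013  -0.0155] base [ 0.    -0.048 -0.057] body [-0.     0.129  0.153]
-0.7 middle offset from TCP [-0.0001  0.013  -0.0154] base [-0.     0.048 -0.057] body [ 0.001 -0.129  0.153]
```

Tilt +0.7 rad about tool x in ten rows, then hold.

```bash

python3 -m handwheel '[{"translation":[0,0,0],"rot":[0.03,0,0],"fingers":10},{"translation":[0,0,0],"rot":[0.07,0,0],"fingers":10},{"translation":[0,0,0],"rot":[0.08,0,0],"fingers":10},{"translation":[0,0,0],"rot":[0.08,0,0],"fingers":10},{"translation":[0,0,0],"rot":[0.08,0,0],"fingers":10}]'
python3 -m handwheel '[{"translation":[0,0,0],"rot":[0.08,0,0],"fingers":10},{"translation":[0,0,0],"rot":[0.08,0,0],"fingers":10},{"translation":[0,0,0],"rot":[0.08,0,0],"fingers":10},{"translation":[0,0,0],"rot":[0.07,0,0],"fingers":10},{"translation":[0,0,0],"rot":[0.05,0,0],"fingers":10}]'
python3 -m handwheel '[{"translation":[0,0,0],"rot":[0,0,0],"fingers":10},{"translation":[0,0,0],"rot":[0,0,0],"fingers":10},{"translation":[0,0,0],"rot":[0,0,0],"fingers":10},{"translation":[0,0,0],"rot":[0,0,0],"fingers":10},{"translation":[0,0,0],"rot":[0,0,0],"fingers":10}]'
python3 - <<'E'
from h import *
go([0.655,0.012,0.265])
for c in("scene","top"):
    r=env.read_camera(c);cv2.imwrite(f"pics/{c}5.png",r["pixels"][:,:,::-1])
E
```

```text
clock: 8.65
ee_pos: [0.654, 0.0112, 0.2668]
ee_rot: [-0.001, -3.095, 0.537]
force: [0.5, -0.7, -1.7]
opening: 0.0278
clock: 9.15
ee_pos: [0.654, 0.0117, 0.2661]
ee_rot: [0.0, -2.948, 1.081]
force: [0.1, 0.1, -1.2]
opening: 0.0276
clock: 9.65
ee_pos: [0.6544, 0.012, 0.267]
ee_rot: [0.001, 2.951, -1.076]
force: [-0.2, -0.2, -0.5]
opening: 0.028
t 9.65 pos [0.6544 0.012  0.267 ] F [-0.25 -0.21 -0.48] open 28.0 shift [-0.6  1.3  1.5]
axes x [-1.  0. -0.] y [ 0.001  0.765 -0.644] z [ 0.    -0.644 -0.765]
rotvec to goal [-6.994e-01  3.000e-04 -5.000e-04] tilt 40.07
```

View pics/scene5.png

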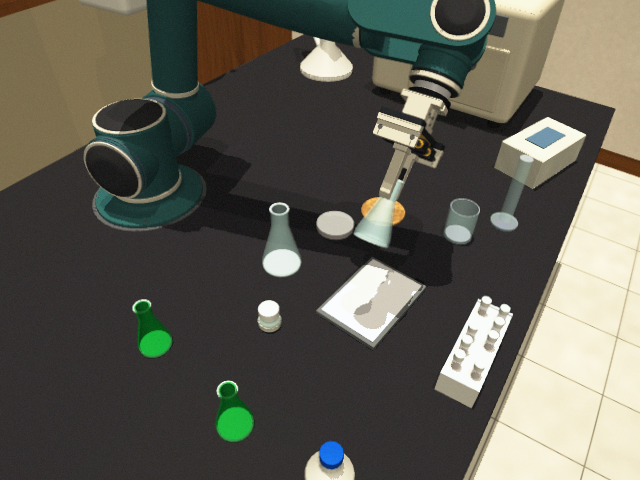

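The flask (385,215) is tilted with the gripper, axis in line with the fingers, and its shadow falls on the panel (375,300). I'll hold for two more seconds.

```bash

python3 -m handwheel '[{"translation":[0,0,0],"rot":[0,0,0],"fingers":10},{"translation":[0,0,0],"rot":[0,0,0],"fingers":10},{"translation":[0,0,0],"rot":[0,0,0],"fingers":10},{"translation":[0,0,0],"rot":[0,0,0],"fingers":10},{"translation":[0,0,0],"rot":[0,0,0],"fingers":10}]'
python3 -m handwheel '[{"translation":[0,0,0],"rot":[0,0,0],"fingers":10},{"translation":[0,0,0],"rot":[0,0,0],"fingers":10},{"translation":[0,0,0],"rot":[0,0,0],"fingers":10},{"translation":[0,0,0],"rot":[0,0,0],"fingers":10},{"translation":[0,0,0],"rot":[0,0,0],"fingers":10}]'
python3 -m handwheel '[{"translation":[0,0,0],"rot":[0,0,0],"fingers":10},{"translation":[0,0,0],"rot":[0,0,0],"fingers":10},{"translation":[0,0,0],"rot":[0,0,0],"fingers":10},{"translation":[0,0,0],"rot":[0,0,0],"fingers":10},{"translation":[0,0,0],"rot":[0,0,0],"fingers":10}]'
python3 -m handwheel '[{"translation":[0,0,0],"rot":[0,0,0],"fingers":10},{"translation":[0,0,0],"rot":[0,0,0],"fingers":10},{"translation":[0,0,0],"rot":[0,0,0],"fingers":10},{"translation":[0,0,0],"rot":[0,0,0],"fingers":10},{"translation":[0,0,0],"rot":[0,0,0],"fingers":10}]'
python3 -m handwheel '[{"translation":[0,0,0],"rot":[-0.03,0,0],"fingers":10},{"translation":[0,0,0],"rot":[-0.07,0,0],"fingers":10},{"translation":[0,0,0],"rot":[-0.08,0,0],"fingers":10},{"translation":[0,0,0],"rot":[-0.08,0,0],"fingers":10},{"translation":[0,0,0],"rot":[-0.08,0,0],"fingers":10}]'
python3 -m handwheel '[{"translation":[0,0,0],"rot":[-0.08,0,0],"fingers":10},{"translation":[0,0,0],"rot":[-0.08,0,0],"fingers":10},{"translation":[0,0,0],"rot":[-0.08,0,0],"fingers":10},{"translation":[0,0,0],"rot":[-0.07,0,0],"fingers":10},{"translation":[0,0,0],"rot":[-0.05,0,0],"fingers":10}]'
python3 -m handwheel '[{"translation":[0,0,0],"rot":[0,0,0],"fingers":10},{"translation":[0,0,0],"rot":[0,0,0],"fingers":10},{"translation":[0,0,0],"rot":[0,0,0],"fingers":10}]'
python3 - <<'E'
from h import *
go([0.535,0.281,0.265])
for c in("scene","top"):
    r=env.read_camera(c);cv2.imwrite(f"pics/{c}6.png",r["pixels"][:,:,::-1])
E
```

```text
clock: 10.25
ee_pos: [0.6544, 0.0124, 0.2666]
ee_rot: [-0.0, 2.951, -1.077]
force: [0.0, 0.2, -0.4]
opening: 0.0278
clock: 10.75
ee_pos: [0.6544, 0.0123, 0.2666]
ee_rot: [-0.0, 2.951, -1.077]
force: [-0.1, 0.3, -1.5]
opening: 0.028
clock: 11.25
ee_pos: [0.6544, 0.0124, 0.2666]
ee_rot: [-0.0, 2.951, -1.077]
force: [0.1, -0.4, -0.6]
opening: 0.0278
clock: 11.75
ee_pos: [0.6544, 0.0124, 0.2666]
ee_rot: [-0.0, 2.951, -1.077]
force: [0.4, -0.3, -1.6]
opening: 0.0278
clock: 12.25
ee_pos: [0.6546, 0.0125, 0.2673]
ee_rot: [-0.0, 3.091, -0.555]
force: [-0.7, -0.5, -0.8]
opening: 0.0274
clock: 12.75
ee_pos: [0.6546, 0.0119, 0.2675]
ee_rot: [0.001, 3.14, 0.006]
force: [0.3, 0.3, -0.6]
opening: 0.0278
clock: 13.05
ee_pos: [0.6544, 0.0127, 0.2667]
ee_rot: [-0.001, 3.141, -0.001]
force: [-0.5, -0.4, -1.3]
opening: 0.0282
t 13.05 pos [0.6544 0.0127 0.2667] F [-0.47 -0.44 -1.33] open 28.2 shift [119.3 268.4   1.5]
axes x [-1.    -0.001 -0.   ] y [-0.001  1.    -0.001] z [ 0.    -0.001 -1.   ]
rotvec to goal [-0.0009  0.0002  0.0006] tilt 0.05
```

View pics/scene6.png

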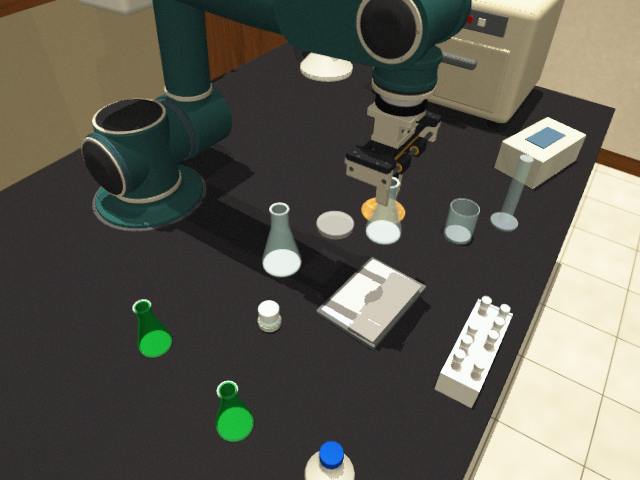

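The flask (383,215) is upright again in the air. Next I move to above the mat: tool x +119, y +268.

```bash

python3 -m handwheel '[{"translation":[6,13,0],"rot":[0,0,0],"fingers":10},{"translation":[11,25,0],"rot":[0,0,0],"fingers":10},{"translation":[13,29,0],"rot":[0,0,0],"fingers":10},{"translation":[13,29,0],"rot":[0,0,0],"fingers":10},{"translation":[13,29,0],"rot":[0,0,0],"fingers":10}]'
python3 -m handwheel '[{"translation":[13,29,0],"rot":[0,0,0],"fingers":10},{"translation":[13,29,0],"rot":[0,0,0],"fingers":10},{"translation":[13,29,0],"rot":[0,0,0],"fingers":10},{"translation":[12,28,0],"rot":[0,0,0],"fingers":10},{"translation":[8,18,0],"rot":[0,0,0],"fingers":10}]'
python3 -m handwheel '[{"translation":[4,10,10],"rot":[0,0,0],"fingers":10},{"translation":[0,0,25],"rot":[0,0,0],"fingers":10},{"translation":[0,0,30],"rot":[0,0,0],"fingers":10},{"translation":[0,0,30],"rot":[0,0,0],"fingers":10},{"translation":[0,0,25],"rot":[0,0,0],"fingers":10}]'
python3 -m handwheel '[{"translation":[0,0,15],"rot":[0,0,0],"fingers":10},{"translation":[0,0,10],"rot":[0,0,0],"fingers":10},{"translation":[0,0,0],"rot":[0,0,0],"fingers":10},{"translation":[0,0,0],"rot":[0,0,0],"fingers":10}]'
python3 - <<'E'
from h import *
go([0.535,0.281,0.0826])
S=[]
for c in("scene","top"):
    r=env.read_camera(c);im=r["pixels"][:,:,::-1].copy()
    o=env.get_obs();z0=o["ee_pos"][2]-.0765
    for P,col in((circ((.535,.281),.055,.006),(255,0,0)),(circ(o["ee_pos"],.032,z0),(0,0,255))):
        cv2.polylines(im,[proj(r,P).round().astype(int)],True,col,1)
    x,y=proj(r,[.535,.281,.05])[0].astype(int);S.append(cv2.resize(im[max(y-70,0):y+70,x-70:x+70],(400,400)))
cv2.imwrite("pics/c7.png",cv2.hconcat(S))
E
```

```text
clock: 13.65
ee_pos: [0.5973, 0.1393, 0.2667]
ee_rot: [-0.001, 3.142, -0.0]
force: [-0.0, 0.6, -1.0]
opening: 0.0282
clock: 14.15
ee_pos: [0.5377, 0.2728, 0.2668]
ee_rot: [-0.003, 3.142, 0.0]
force: [0.6, -0.2, -0.8]
opening: 0.0277
clock: 14.65
ee_pos: [0.5346, 0.2801, 0.1441]
ee_rot: [0.001, -3.14, 0.001]
force: [-0.2, -0.4, -1.5]
opening: 0.0279
clock: 15.05
ee_pos: [0.5357, 0.2805, 0.1226]
ee_rot: [-0.0, 3.141, 0.001]
force: [0.6, 0.9, -1.1]
opening: 0.0279
t 15.05 pos [0.5357 0.2805 0.1226] F [ 0.62  0.87 -1.13] open 27.9 shift [ 0.8  0.5 40. ]
axes x [-1.    -0.    -0.001] y [-0.  1.  0.] z [ 0.001  0.    -1.   ]
rotvec to goal [0.0004 0.001  0.0002] tilt 0.06
```

View pics/c7.png

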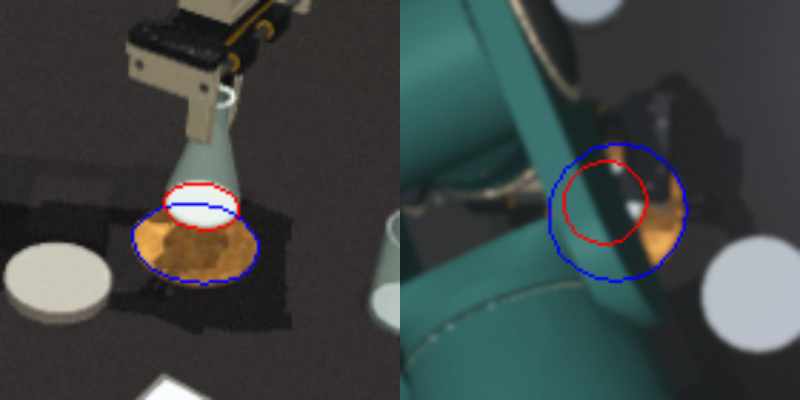

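The predicted outlines fit: the flask base is hanging about 40 mm over the mat. Lower gently.

```bash

python3 -m handwheel '[{"translation":[0,0,12],"rot":[0,0,0],"fingers":10},{"translation":[0,0,12],"rot":[0,0,0],"fingers":10},{"translation":[0,0,8],"rot":[0,0,0],"fingers":10},{"translation":[0,0,3],"rot":[0,0,0],"fingers":10},{"translation":[0,0,0],"rot":[0,0,0],"fingers":10}]'
python3 -m handwheel '[{"translation":[0,0,1],"rot":[0,0,0],"fingers":10},{"translation":[0,0,1],"rot":[0,0,0],"fingers":10},{"translation":[0,0,0],"rot":[0,0,0],"fingers":10}]'
python3 -m handwheel '[{"translation":[0,0,1],"rot":[0,0,0],"fingers":10},{"translation":[0,0,0],"rot":[0,0,0],"fingers":10}]'
```

```text
clock: 15.65
ee_pos: [0.5351, 0.2802, 0.0859]
ee_rot: [0.0, -3.141, 0.001]
force: [0.6, 0.2, -0.6]
opening: 0.0281
clock: 15.95
ee_pos: [0.5355, 0.2804, 0.0848]
ee_rot: [-0.0, 3.141, 0.0]
force: [0.6, -0.0, -1.0]
opening: 0.028
clock: 16.15
ee_pos: [0.5354, 0.2803, 0.0836]
ee_rot: [-0.0, 3.142, -0.0]
force: [-0.5, 0.9, -1.2]
opening: 0.0277
```

```bash

python3 -m handwheel '[{"translation":[0,0,0.5],"rot":[0,0,0],"fingers":10},{"translation":[0,0,0],"rot":[0,0,0],"fingers":10}]'
python3 -m handwheel '[{"translation":[0,0,0.5],"rot":[0,0,0],"fingers":10},{"translation":[0,0,0],"rot":[0,0,0],"fingers":10}]'
python3 -m handwheel '[{"translation":[0,0,0.5],"rot":[0,0,0],"fingers":10},{"translation":[0,0,0],"rot":[0,0,0],"fingers":10}]'
```

```text
clock: 16.35
ee_pos: [0.5353, 0.2803, 0.0831]
ee_rot: [0.0, -3.142, 0.0]
force: [-0.6, 0.3, -0.5]
opening: 0.0279
clock: 16.55
ee_pos: [0.5354, 0.2803, 0.0826]
ee_rot: [0.0, -3.142, 0.0]
force: [0.1, 0.2, -1.5]
opening: 0.0277
clock: 16.75
ee_pos: [0.5355, 0.2804, 0.0824]
ee_rot: [-0.0, 3.141, 0.0]
force: [-0.4, 1.3, 1.1]
opening: 0.0278
```

```bash

python3 -m handwheel '[{"translation":[0,0,0.3],"rot":[0,0,0],"fingers":10},{"translation":[0,0,0],"rot":[0,0,0],"fingers":10}]'
python3 -m handwheel '[{"translation":[0,0,0],"rot":[0,0,0],"fingers":10}]'
```

```text
clock: 16.95
ee_pos: [0.5355, 0.2805, 0.0823]
ee_rot: [-0.0, 3.141, 0.0]
force: [-1.7, 1.3, 5.1]
opening: 0.028
clock: 17.05
ee_pos: [0.5355, 0.2805, 0.0823]
ee_rot: [-0.0, 3.141, 0.001]
force: [-0.8, -0.5, 5.5]
opening: 0.028
```

The base is on the mat, with +5 N upward on the tool. I'll release slowly and retreat.

```bash

python3 -m handwheel '[{"translation":[0,0,0],"rot":[0,0,0],"fingers":28},{"translation":[0,0,0],"rot":[0,0,0],"fingers":30},{"translation":[0,0,0],"rot":[0,0,0],"fingers":34},{"translation":[0,0,0],"rot":[0,0,0],"fingers":45},{"translation":[0,0,0],"rot":[0,0,0],"fingers":60}]' 5
python3 -m handwheel '[{"translation":[0,0,0],"rot":[0,0,0],"fingers":80},{"translation":[0,0,0],"rot":[0,0,0],"fingers":90},{"translation":[0,0,0],"rot":[0,0,0],"fingers":90},{"translation":[0,0,0],"rot":[0,0,0],"fingers":90}]'
```

```text
clock: 17.55
ee_pos: [0.5353, 0.2802, 0.0816]
ee_rot: [0.0, -3.141, 0.0]
force: [0.0, -1.6, -0.3]
opening: 0.045
clock: 17.95
ee_pos: [0.5354, 0.2803, 0.0819]
ee_rot: [0.0, -3.142, 0.0]
force: [0.3, 0.4, -0.7]
opening: 0.0772
```

```bash

python3 -m handwheel '[{"translation":[0,0,-5],"rot":[0,0,0],"fingers":90},{"translation":[0,0,-15],"rot":[0,0,0],"fingers":90},{"translation":[0,0,-25],"rot":[0,0,0],"fingers":90},{"translation":[0,0,-30],"rot":[0,0,0],"fingers":90},{"translation":[0,0,-40],"rot":[0,0,0],"fingers":90}]'
python3 -m handwheel '[{"translation":[0,0,-40],"rot":[0,0,0],"fingers":90},{"translation":[0,40,0],"rot":[0,0,0],"fingers":90},{"translation":[0,45,0],"rot":[0,0,0],"fingers":90},{"translation":[0,45,0],"rot":[0,0,0],"fingers":90},{"translation":[0,45,0],"rot":[0,0,0],"fingers":90}]'
python3 -m handwheel '[{"translation":[20,40,0],"rot":[0,0,0],"fingers":90},{"translation":[20,40,0],"rot":[0,0,0],"fingers":90},{"translation":[0,0,0],"rot":[0,0,0],"fingers":90},{"translation":[0,0,0],"rot":[0,0,0],"fingers":90},{"translation":[0,0,0],"rot":[0,0,0],"fingers":90}]'
python3 - <<'E'
from h import *
go([0.535,0.281,0.0826])
S=[]
for c in("scene","top"):
    r=env.read_camera(c);im=r["pixels"][:,:,::-1].copy();cv2.imwrite(f"pics/{c}8.png",im)
    hsv=cv2.cvtColor(r["pixels"],cv2.COLOR_RGB2HSV)
    n,l,st,ce=cv2.connectedComponentsWithStats(((hsv[...,1]<60)&(hsv[...,2]>150)).astype(np.uint8))
    for i in range(1,n):
        p=ray(r,ce[i],0.009)
        if st[i,4]>100 and np.hypot(*(p[:2]-[.535,.281]))<.06: print(c,"flask base",st[i],p.round(4))
        p=ray(r,ce[i],0.003)
        if st[i,4]>300 and np.hypot(*(p[:2]-[.434,-.007]))<.04: print(c,"big",p.round(4))
    for P,col in((circ((.535,.281),.055,.006),(255,0,0)),(circ((.5354,.2803),.032,.006),(0,0,255)),(circ((.5354,.2803),.014,.118),(0,255,0))):
        cv2.polylines(im,[proj(r,P).round().astype(int)],True,col,1)
    x,y=proj(r,[.535,.281,.05])[0].astype(int);S.append(cv2.resize(im[max(y-70,0):y+70,x-70:x+70],(400,400)))
cv2.imwrite("pics/c8.png",cv2.hconcat(S))
E
```

```text
clock: 18.45
ee_pos: [0.5349, 0.2801, 0.1982]
ee_rot: [0.0, -3.141, 0.001]
force: [-0.5, 0.3, -0.9]
opening: 0.0902
clock: 18.95
ee_pos: [0.5351, 0.457, 0.2386]
ee_rot: [0.0, 3.14, 0.001]
force: [0.2, -0.6, -0.1]
opening: 0.0901
clock: 19.45
ee_pos: [0.4958, 0.5346, 0.2377]
ee_rot: [0.0, 3.141, 0.0]
force: [-0.0, -0.8, 0.4]
opening: 0.0901
t 19.45 pos [0.4958 0.5346 0.2377] F [-0.04 -0.77  0.39] open 90.1 shift [ -39.2 -253.7  155.1]
axes x [-1.     0.    -0.001] y [0. 1. 0.] z [ 0.001  0.    -1.   ]
rotvec to goal [ 0.0002  0.0006 -0.0003] tilt 0.04
scene flask base [371 197  25  22 424] [0.5322 0.287  0.009 ]
scene big [ 0.4342 -0.0079  0.003 ]
top flask base [168 214  35  30 679] [0.5403 0.287  0.009 ]
top big [ 0.4347 -0.0047  0.003 ]
```

View pics/c8.png

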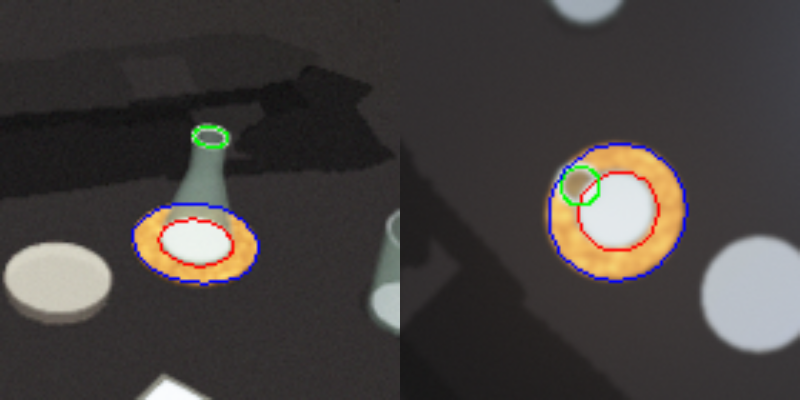

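View pics/scene8.png

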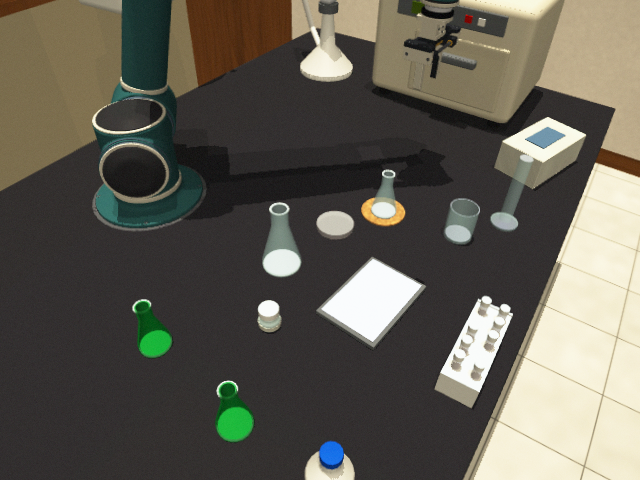

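The flask stands upright and centred on the mat (scene 384,208), with base and rim on their predicted outlines. The big flask hasn't moved and the arm is clear.

```bash
python3 - <<'E'
from bench import env
print(env.finish_job())
E
```

```text
the job is handed in; nothing more can be done
None
```

The smaller flask was inspected over the viewing panel and now stands upright on the cork mat. The job is handed in at about 19.5 s, with no verdict reported.

**What I did:** I picked up the clear flask by its neck (opening read 28 mm) and tilted it to 40.1° above the middle of the panel for about 2.5 s. I brought it upright in the air, set it down with light contact (about 5 N), released it and drew the arm well clear.

**Last checks:**
- **Position on the mat:** the flask's base and rim matched the outlines predicted for a flask centred within about 1 mm of my mat estimate.
- **Mat estimate:** the two cameras differed by about 5 mm on the mat's centre, so I used the middle value.
- **Disagreeing measure:** centroids of the white base came out about 7–8 mm off the mat's centre. I put this down to the base being partly hidden by the glass and the mat-height offset; it is still inside the 20 mm limit.
- **Larger flask:** it was where it had been at the start, within 1 mm in the top camera and about 1 mm or less in the scene camera.

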